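# Unlock the roll-top parts cabinet and raise its shutter until it stays open

## Task

Open up the roll-top parts cabinet: put the loose lever bar over the short lever of the toggle clamp at its foot, throw the clamp open past its dead point with the bar, never with the fingers, and lay the bar back on the bench. Then raise the shutter by its handle until the hidden spring catch takes it and it stays open by itself; do not force it against its stop, and leave the other loose things where they lie.

Things in the scene. Friction and masses are not known exactly. Their poses are not given: they have to be found in the camera images.
- cabinet: roll-top parts cabinet: grey rounded cheeks, slatted aluminium shutter, fixed grey hood over the top and back; 248 deep x 250 wide x 175 high. Origin: centre of its underside on the bench; x to its back, y to its left, z up; its front faces -x.
- shutter_axis (a point): centre of the shutter's circular side tracks, midway between the cheeks, 50 mm above the bench. The shutter turns about this point's y axis (the cabinet's y). Slats' mid-plane 110 mm from it.
- shutter (a joint): how far the shutter is raised, rad about shutter_axis: 0 shut. It takes 2 to 5 N at the handle and falls shut if let go before its hidden spring catch takes it. The catch lies somewhere from 0.80 to 1.07 rad; riding over it takes 4 to 7 N more, then it drops in; caught, it rests 0.07 rad past it. 0.09 past it a rubber buffer stops it: 1.4 N per mm at the handle for 12 mm, then solid.
- handle_mid (a point): middle of the shutter's handle, a round steel bar 12 mm thick, 110 mm long between two posts, parallel to the cabinet's y axis, 158 mm from shutter_axis, 39 mm clear of the slats. Shut, it is 61 mm above the bench, 4 deg above the axis on the front side; as it is raised it goes round the axis, so it must turn in the grip. The point's axes turn with the shutter; at 0 they are the cabinet's.
- clamp_pivot (a point): upright axis of the toggle clamp's lever, 68 mm above the bench, fixed to the cabinet at x = -189, y = -88 mm. Axes as the cabinet's.
- clamp_stub: short flat steel lever of the toggle clamp, 54 long x 9 wide x 13 high, level, top 74.5 mm above the bench; it begins 8 mm and ends 62 mm from the pivot. Origin: its centre; x points from its free end to the pivot, z up. The bench is free below its outer half.
- clamp_lever (a joint): angle of the clamp's lever in rad: 0 locked, the stub pointing straight out from the cabinet's front; grows anticlockwise seen from above (the stub swings to the cabinet's right) to 1.65, fully open. It resists with about 0.9 N m at first, falling to nothing at the dead point at 0.35, past which it springs open. While locked its bolt holds the shutter down.
- lever_bar_mid (a point): loose lever bar, dark steel, 155 long, 24 high, 0.22 kg. Point: half-way up (12 mm) at its balance point, 80 mm from its plain end; x points to the channel end, z up. Plain part, x = -80 to 19 mm: 14 wide. From 25 to 75 mm: a channel 26 wide, open below and at its end, slot 16 wide, 18 deep, to drop over the stub from above. Fully on, the point is 91 mm from the pivot, 68 mm above the bench.
- stop_pin: steel pin inside the shutter, 8 mm thick, 101 mm from shutter_axis; it rides over the catch's roller and then meets the buffer.
- pliers: cutters lying on the bench, a bystander, 142 x 57 x 11. Origin: centre of the underside.
- bit_tube: tube of driver bits, a bystander, 33 x 78 x 33. Origin: centre of the underside.
- thin_driver: thin screwdriver, a bystander, 12 x 156 x 12. Origin: centre of the underside.

How it is judged (in metres and radians):
On the way:
1. the clamp is thrown open while the shutter is still down (value of joint clamp_lever above 1.2 rad and value of joint shutter below 0.15 rad), for 0.2 s.
At the end, for the whole second after the job is handed in: The shutter stands open by itself, still (within 0.05 rad/s), held by its catch at more than 0.8 rad; the clamp's lever is open (over 1.2 rad); the lever bar lies at rest on the bench (its middle under 20 mm high) (value of joint shutter above 0.8 rad and velocity of joint shutter between -0.05 and 0.05 rad/s and value of joint clamp_lever above 1.2 rad and height (world z) of lever_bar_mid between 0.005 and 0.02 m); the robot touches nothing.
It fails at once if the fingers or the arm work the clamp's lever directly (more than 3 N) (contact force between any of the fingers, the arm and clamp_stub above 3 N).
It fails at once if the shutter is forced against its stop (more than 40 N on the stop pin) (contact force between stop_pin and anything else above 40 N).
It fails at once if a bystander is pushed more than 30 mm (distance of any of pliers, bit_tube, thin_driver from where it was at the start of the episode above 0.03 m).
It also fails if it takes over 72 s, if anything falls off the work surface, if the arm or the gripper's body presses on something with over 40 N, if the wrist force passes 120 N, or if a joint passes its speed limit or range.

## Robot

A 7-joint arm with a two-finger parallel gripper is mounted at the origin on a cart in front of the work surface, level with it; the furniture and walls round the work are solid. World frame = base frame: x ahead of the robot, y to its left, z up, the work surface at z = 0. Lengths are in mm, angles in rad, forces in N, time in s.
With the tool pointing down it reaches from about 425 to 875 mm from the base axis. Payload 8.4 kg.
Tool frame: the origin (TCP) lies at the very end of the fingers, on their centre line; the grasp point (between the pads) lies 19 mm behind it; z points along the fingers, y is the line along which they close (so a half turn about z gives the same grasp; the last joint's range is limited). The gripper opens to 85 mm and grips with 20 to 120 N. Pads are 22 mm wide; open, the fingers measure 114 mm over their backs; the gripper's body (76 mm by 85 mm) begins 54 mm behind the grasp point. The pads swing forward as they close: fully open they stand 13 mm farther back than shut.
Start: joints at [-1.396, 0.333, 0.04, 1.465, -0.013, 1.343, -0.059], TCP at [175.757, 625.758, 231.308] pointing down, gripper open.
Joint ranges: [-2.58, 2.58], [-0.38, 2.09], [-1.3, 1.39], [0.25, 2.4], [-1.5, 4.64], [0.08, 2.09], [-2.65, 2.65]. Speed limits (rad/s): [2.22, 2.22, 2.79, 2.79, 3.14, 3.14, 3.14].

## Interface

Orientations are given as a unit quaternion [w, x, y, z].
In Python, from station import * gives the robot as it stands.
- The arm moves only by the shell command python3 -m creep 'ROWS'. ROWS is a JSON object of lists of equal length, an entry for each row: "jaw": the finger opening in cm, from 0 to 8.54; "delta_pos": the shift along the tool's x, y, z in cm, a list of three; "delta_rot": the turn, a rotation vector about the tool's x, y, z in rad, a list of three. A call has 1 to 12 rows; each row shifts and turns the commanded pose from where the row before left it, along the tool's axes as they then stand; what a row does not reach is not made up. A row lasts 1/8 s, in which the tool goes at most 62.5 mm and 10.7 degrees, less where a joint would pass 70% of its speed; a pose out of reach is approached as far as the arm can. A call with a gripper value outside its range is refused whole. The fingers move at their own pace and stop on an object; the grip force is fixed at half the most. Time passes only in rows, so rows that do not move let the fingers close. It gives the time, the measured TCP pose, the force, the opening and the grip force at its end, in the units of the state.
- sense(): the state, without advancing time (a new reading comes with each control period).
- capture(name): name is "side" or "top"; returns the picture (480x640x3 uint8, red, green, blue); there is no depth.
- camera_params(name): a dict with "fx", "fy", "cx", "cy" (pixels), "k1" (the pictures are not rectified: a ray, as slopes to the right and down, at radius r is drawn at 1 + k1 r^2 times it, then the intrinsics apply), "extrinsics" (4x4, takes a point from camera to world coordinates). Camera axes: x right, y up, looking along -z (the intrinsics and any distortion apply to the point x, -y, -z); pixel columns grow to the right and rows downward; lengths in mm; the calibration is good to about 2 mm. A picture is of the moment at which its call begins. camera_params takes no time and is no camera call.
- job_done(): hands the job in; it is judged then, once.
The state is a dict: "time": time; "q": joint angles; "qvel": joint speeds; "joint_efforts": joint torques, N m; "tcp_pos": TCP position; "eef_rot": TCP orientation; "wrist_force": force on the tool from outside, world axes, zero at the start; "wrist_torque": the same for the moment, N m; "opening": opening from 0.0 (shut) to 1.0 (fully open); "gripper_force": force on a finger pad.
Only numpy, scipy, OpenCV 4.12 (cv2) and the standard library are available. Lean on these libraries where they do the work, as an engineer would, in place of code of your own. Each camera call takes 0.05 s, during which the arm holds its last target. There are 200 camera calls.

## Working session

There is one attempt and no reset: what is moved stays moved. The work goes in short steps, Python scripts to look and compute and a shell command to move; the robot and the scene stay as the last step left them, time stands still between calls to the robot, and variables do not carry over. Pictures are saved under pics/ and viewed, at most 11 in all, crops included, and the job is handed in when it is done.

```bash
ls; mkdir -p pics; python3 - <<'E'
from station import *
import cv2
s=sense();print(s)
for n in("side","top"):
    im=capture(n);cv2.imwrite(f"pics/{n}0.png",im[:,:,::-1]);print(n,camera_params(n))
E
```

```text
pics
{'time': 0.0, 'q': array([-1.39618275,  0.33393543,  0.03988757,  1.46628346, -0.01337935,
        1.34330306, -0.05851949]), 'qvel': array([ 2.64552158e-04, -3.63013375e-04, -7.39612784e-04, -6.75979380e-04,
        1.22597429e-03, -4.49394130e-04, -6.42552024e-05]), 'joint_efforts': array([ 7.72259364e-05, -6.58556485e+01,  1.36556111e+00, -4.05577433e+01,
        1.67734106e-02,  1.26024726e-02, -7.11357484e-05]), 'tcp_pos': array([175.6813765 , 625.32726232, 230.3996518 ]), 'eef_rot': array([-4.46832656e-05,  1.36501855e-01,  9.90639466e-01, -8.30574364e-04]), 'wrist_force': array([ 0.20412416, -0.8964941 , -0.11394986]), 'wrist_torque': array([ 0.00595598, -0.02717636, -0.01591813]), 'gripper_force': 0.0, 'opening': 0.9981057946879214}
side {'fx': 444.14758792644307, 'fy': 444.14758792644307, 'cx': 316.6980555329406, 'cy': 239.48421070927915, 'k1': 0.013611723219094301, 'extrinsics': array([[ 9.79357820e-01,  1.24339852e-01, -1.59367066e-01,
         3.99337108e+02],
       [-2.01305222e-01,  6.71300278e-01, -7.13324712e-01,
        -3.26277519e+02],
       [ 1.82884671e-02,  7.30681558e-01,  6.82473438e-01,
         6.75146104e+02],
       [ 0.00000000e+00,  0.00000000e+00,  0.00000000e+00,
         1.00000000e+00]])}
top {'fx': 451.23265861114476, 'fy': 451.23265861114476, 'cx': 320.122229164212, 'cy': 241.76552322288387, 'k1': -0.10020140273533819, 'extrinsics': array([[ 1.78200882e-02,  9.92564076e-01, -1.20411793e-01,
         4.37400637e+02],
       [-9.99780345e-01,  1.63605004e-02, -1.30994557e-02,
         2.66517850e+02],
       [-1.10320520e-02,  1.20618777e-01,  9.92637600e-01,
         9.44540904e+02],
       [ 0.00000000e+00,  0.00000000e+00,  0.00000000e+00,
         1.00000000e+00]])}
```

View pics/top0.png

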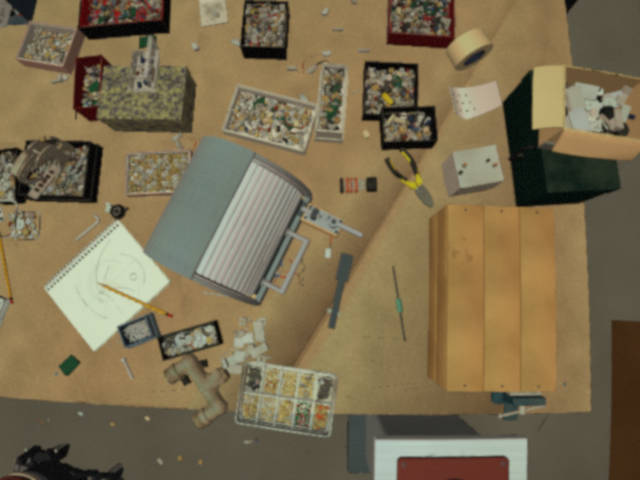

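View pics/side0.png

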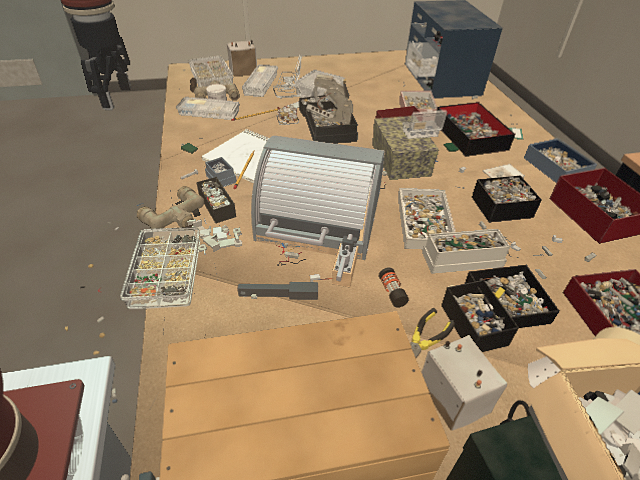

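The top view shows the cabinet at (230,220) with its front to the right, the handle at (290,262), the stub at (345,232), the bar at (341,290) and the driver at (399,303). The side view shows the bar at (278,290) with its channel to the right, the stub at (346,258) and the handle at (294,232). I'll enlarge both.

```bash
cat >h.py <<'E'
import numpy as np,cv2
from station import *
from scipy.spatial.transform import Rotation as R
def ray(n,u,v):
    p=camera_params(n);K=np.array([[p["fx"],0,p["cx"]],[0,p["fy"],p["cy"]],[0,0,1]])
    x,y=cv2.undistortPoints(np.array([[[u,v]]],float),K,np.array([p["k1"],0,0,0.]))[0,0]
    E=p["extrinsics"];return E[:3,3],E[:3,:3]@np.array([x,-y,-1])
def onz(n,u,v,z):
    o,d=ray(n,u,v);return o+d*(z-o[2])/d[2]
def proj(n,P):
    p=camera_params(n);E=p["extrinsics"];c=E[:3,:3].T@(np.array(P,float)-E[:3,3]);x,y=c[0]/-c[2],-c[1]/-c[2]
    f=1+p["k1"]*(x*x+y*y);return np.array([p["cx"]+p["fx"]*x*f,p["cy"]+p["fy"]*y*f])
def tri(a,b):
    (o1,d1),(o2,d2)=ray("top",*a),ray("side",*b)
    A=np.c_[d1,-d2];t=np.linalg.lstsq(A,o2-o1,rcond=None)[0];P,Q=o1+d1*t[0],o2+d2*t[1];return (P+Q)/2,np.linalg.norm(P-Q)
def Rt(s=None):
    w,x,y,z=(s or sense())["eef_rot"];return R.from_quat([x,y,z,w])
E
python3 - <<'E'
import cv2
for n,(x0,y0,w,h) in {"top":(250,170,160,150),"side":(230,190,160,120)}.items():
    c=cv2.imread(f"pics/{n}0.png")[y0:y0+h,x0:x0+w]
    k=5 if n=="side" else 4
    c=cv2.resize(c,None,fx=k,fy=k,interpolation=cv2.INTER_CUBIC)
    for i in range(0,w,20):cv2.putText(c,str(x0+i),(i*k,10),0,.35,(0,0,255));cv2.line(c,(i*k,0),(i*k,4),(0,0,255))
    for j in range(0,h,20):cv2.putText(c,str(y0+j),(0,j*k+4),0,.35,(0,0,255))
    cv2.imwrite(f"pics/{n}0c.png",c)
E
```

```text
(no output)
```

View pics/top0c.png

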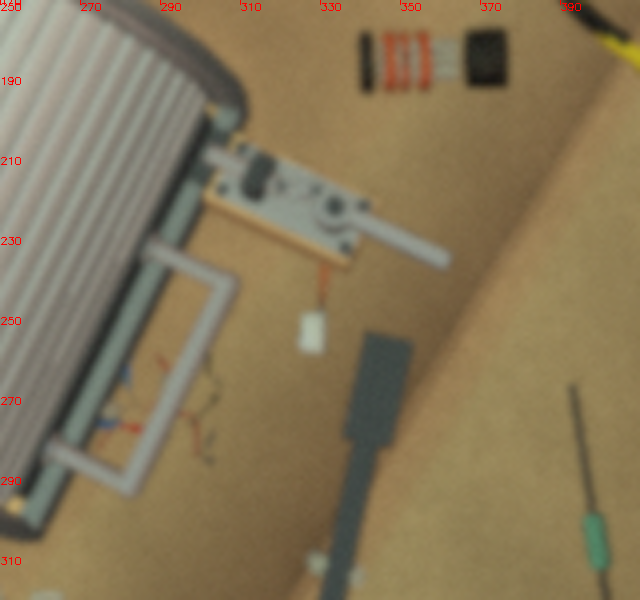

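View pics/side0c.png

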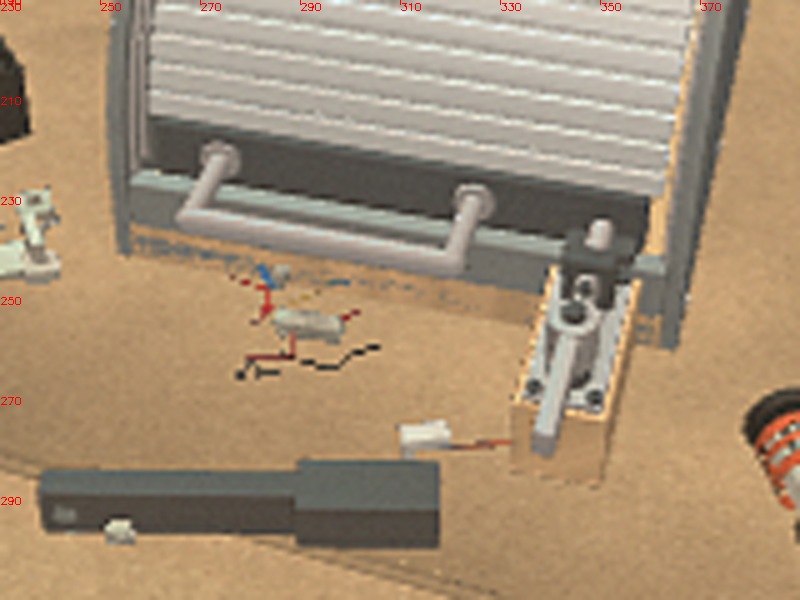

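```bash
python3 - <<'E'
from h import *
np.set_printoptions(precision=1,suppress=True)
im=cv2.imread("pics/top0.png").astype(int)
sub=np.zeros(im.shape[:2],np.uint8);sub[240:340,315:365]=1
b,g,r=im[...,0],im[...,1],im[...,2]
m=((r<b+15)&(r<105)).astype(np.uint8)*sub
n,l,st,_=cv2.connectedComponentsWithStats(m);k=1+np.argmax(st[1:,4]);print(st[k])
ys,xs=np.nonzero(l==k)
P=np.array([onz("top",x,y,24)[:2] for x,y in zip(xs,ys)])
rect=cv2.minAreaRect(P.astype(np.float32));print("rect",rect)
c=P.mean(0);d=np.linalg.svd(P-c)[2][0]
d*=np.sign(d[0]);n_=np.array([-d[1],d[0]])
pl=P[(P-c)@d<((P-c)@d).max()-60]
f=cv2.fitLine(pl.astype(np.float32),cv2.DIST_L2,0,.01,.01).ravel();d=f[:2]*np.sign(f[0]);t=(P-f[2:])@d
print("ext",t.min(),t.max(),"axis",d,"ang",np.arctan2(d[1],d[0]),"ends",f[2:]+d*t.min(),f[2:]+d*t.max())
print("mid from ch end",f[2:]+d*(t.max()-75),"from plain",f[2:]+d*(t.min()+80))
# tri points
def T(name,a,b):print(name,*tri(a,b))
tc=lambda u,v:(250+u/4-.375,170+v/4-.375); sc=lambda u,v:(230+u/5-.4,190+v/5-.4)
T("hnd L",tc(127,488),sc(185,215));T("hnd R",tc(232,283),sc(452,262))
T("stub end",tc(447,260),sc(545,437));T("pivot",tc(336,207),sc(573,313))
for nm,uv,z in(("stubend",tc(447,260),74.5),("pivot",tc(336,207),82),("hL",tc(127,488),61),("hR",tc(232,283),61)):print(nm,onz("top",*uv,z))
for nm,uv,z in(("stubend",sc(545,437),74.5),("chend",sc(439,460),24),("chend2",sc(439,512),24),("plain",sc(42,470),24)):print("s",nm,onz("side",*uv,z))
print("tube",onz("top",*tc(435,60),33),"pliers",onz("top",410,178,8),"driver",onz("top",*tc(595,540),10),"drv ends",onz("top",393,266,5),onz("top",405,340,5), "crate",onz("top",430,207,0),onz("top",430,387,0))
E
```

```text
[329 254  23  74 565]
rect ((450.27886962890625, 238.68994140625), (23.45656967163086, 150.79702758789062), 78.26000213623047)
ext -45.21402062061294 105.5321496199721 axis [ 1.  -0.2] ang -0.1972682 ends [376.4 253.9] [524.3 224.4]
mid from ch end [450.7 239.1] from plain [454.9 238.3]
hnd L [445.4 351.8  63.6] 0.24854928688815658
hnd R [546.6 302.7  65.3] 0.3490354097024439
stub end [558.8 197.8  72.8] 0.6072915376314838
pivot [582.9 252.4  79. ] 0.3454391281350769
stubend [558.3 198.   74.5]
pivot [582.2 252.5  82. ]
hL [445.3 352.1  61. ]
hR [546.9 302.9  61. ]
s stubend [558.7 196.3  74.5]
s chend [528.5 236.2  24. ]
s chend2 [523.2 210.4  24. ]
s plain [376.7 259.7  24. ]
tube [668.4 201.5  33. ] pliers [691.3  89.4   8. ] driver [423.1 115.5  10. ] drv ends [503. 126.   5.] [350.8 100.8   5. ] crate [630.7  45.5   0. ] [254.7  47.6   0. ]
```

```bash
cat >>h.py <<'E'
def go(x,y,z,yaw=None):
    "tool-frame cm shift at present orientation, and turn about tool z to bring tool y to yaw"
    s=sense();r=Rt(s);t=s["tcp_pos"];cy=r.apply([0,1,0]);yw=np.arctan2(cy[1],cy[0])
    print("t",round(s["time"],2),"tcp",t.round(1),"yaw",round(yw,3),"tz",r.apply([0,0,1]).round(3),"F",s["wrist_force"].round(1),"T",s["wrist_torque"].round(2),"open",round(s["opening"]*85.4,1),"gf",round(float(s["gripper_force"]),1),"q",s["q"].round(2))
    print("shift cm",(r.inv().apply(np.array([x,y,z])-t)/10).round(2),"turn z",None if yaw is None else round(-(yaw-yw),3))
E
python3 -m creep '{"jaw":[8.5,8.5,8.5,8.5,8.5,8.5,8.5,8.5,8.5,8.5],"delta_pos":[[-3.85,-3.33,0.5],[-3.85,-3.33,0.5],[-3.85,-3.33,0.5],[-3.85,-3.33,0.5],[-3.85,-3.33,0.5],[-3.85,-3.33,0.5],[-3.85,-3.33,0.5],[-3.85,-3.33,0.5],[-3.85,-3.33,0.5],[0,0,0]],"delta_rot":[[0,0,0],[0,0,0],[0,0,0],[0,0,0],[0,0,0],[0,0,0],[0,0,0],[0,0,0],[0,0,0],[0,0,0]]}'
python3 -c "from h import *;go(428.2,243.6,100,-1.766)"
```

```text
time: 1.35
tcp_pos: [430.1, 239.5, 185.9]
eef_rot: [-0.0, 0.14, 0.99, -0.001]
wrist_force: [-0.2, 1.0, -0.8]
opening: 0.994
gripper_force: 0.0
t 1.35 tcp [430.1 239.5 185.9] yaw 1.29 tz [-0.    -0.001 -1.   ] F [-0.2  1.  -0.8] T [ 0.02  0.09 -0.02] open 84.9 gf 0.0 q [-0.94  0.03  0.35  1.92 -0.01  1.19  0.71]
shift cm [0.3  0.36 8.59] turn z 3.056
```

```bash

python3 -m creep '{"jaw":[8.5,7,6,5,5,5,5,5,5,5,5,5],"delta_pos":[[0,0,0],[0,0,0],[0,0,0],[0,0,0],[0,0,0],[0,0,0],[0,0,0],[0,0,0],[0,0,0],[0,0,0],[0,0,0],[0,0,0]],"delta_rot":[[0,0,0.18],[0,0,0.18],[0,0,0.18],[0,0,0.18],[0,0,0.18],[0,0,0.18],[0,0,0.18],[0,0,0.18],[0,0,0.18],[0,0,0.18],[0,0,0.18],[0,0,0.18]]}'
python3 -m creep '{"jaw":[5,5,5,5,5,5],"delta_pos":[[0,0,0],[0,0,0],[0,0,0],[0,0,0],[0,0,0],[0,0,0]],"delta_rot":[[0,0,0.18],[0,0,0.18],[0,0,0.18],[0,0,0.18],[0,0,0.17],[0,0,0]]}'
python3 -c "from h import *;go(428.2,243.6,100,-1.766)"
```

```text
time: 2.85
tcp_pos: [427.6, 244.3, 186.1]
eef_rot: [-0.0, 0.939, 0.344, -0.0]
wrist_force: [0.5, 0.9, 0.2]
opening: 0.579
gripper_force: 0.0
time: 3.6
tcp_pos: [427.8, 244.1, 186.2]
eef_rot: [0.0, 0.996, -0.09, -0.0]
wrist_force: [-0.1, -0.2, -0.6]
opening: 0.584
gripper_force: 0.0
t 3.6 tcp [427.8 244.1 186.2] yaw -1.751 tz [-0. -0. -1.] F [-0.1 -0.2 -0.6] T [ 0.03 -0.01  0.03] open 49.9 gf 0.0 q [-1.    0.03  0.4   1.92 -0.01  1.19 -2.34]
shift cm [0.05 0.04 8.62] turn z 0.015
```

```bash

python3 -m creep '{"jaw":[5,5,5,5,5,5,1,1,1,1,1,1],"delta_pos":[[0.05,0.04,4],[0,0,4],[0,0,4],[0,0,4],[0,0,2.1],[0,0,0],[0,0,0],[0,0,0],[0,0,0],[0,0,0],[0,0,0],[0,0,0]],"delta_rot":[[0,0,0.015],[0,0,0],[0,0,0],[0,0,0],[0,0,0],[0,0,0],[0,0,0],[0,0,0],[0,0,0],[0,0,0],[0,0,0],[0,0,0]]}'
python3 -c "from h import *;go(428.2,243.6,130,-1.766)"
```

```text
time: 5.1
tcp_pos: [429.5, 243.7, 6.6]
eef_rot: [-0.001, 0.995, -0.098, 0.001]
wrist_force: [-0.8, -0.6, 7.1]
opening: 0.15
gripper_force: 59.5
t 5.1 tcp [429.5 243.7   6.6] yaw -1.767 tz [ 0.002  0.002 -1.   ] F [-0.8 -0.6  7.1] T [-0.15  0.29  0.05] open 12.8 gf 59.5 q [-0.95  0.28  0.39  2.08 -0.14  0.8  -2.24]
shift cm [-1.100e-01  1.000e-02 -1.234e+01] turn z -0.001
```

```bash

python3 -m creep '{"jaw":[1,1,1,1,1,1,1,1],"delta_pos":[[0,0,-2],[0,0,-4],[0,0,-4],[0,0,-3.5],[4.1,2.4,0],[4.1,2.4,0],[4.1,2.4,0],[0,0,0]],"delta_rot":[[0,0,0],[0,0,0],[0,0,0],[0,0,0],[0,0,0],[0,0,0],[0,0,0],[0,0,0]]}'
python3 -m creep '{"jaw":[1,1,1,1,1,1,1,1,1,1],"delta_pos":[[0,0,0],[0,0,0],[0,0,0],[0,0,0],[0,0,0],[0,0,0],[0,0,0],[0,0,0],[0,0,0],[0,0,0]],"delta_rot":[[0,0,-0.15],[0,0,-0.17],[0,0,-0.17],[0,0,-0.17],[0,0,-0.17],[0,0,-0.17],[0,0,-0.17],[0,0,-0.16],[0,0,0],[0,0,0]]}'
python3 - <<'E'
from h import *
go(536.3,149.1,130,-0.437)
for n in("top","side"):cv2.imwrite(f"pics/{n}1.png",capture(n)[:,:,::-1])
a=cv2.imread("pics/top1.png")[160:310,280:440];b=cv2.imread("pics/side1.png")[160:310,270:430]
c=np.hstack([cv2.resize(i,(400,375),interpolation=2) for i in(a,b)]);cv2.imwrite("pics/c1.png",c)
E
```

```text
time: 6.1
tcp_pos: [537.5, 144.5, 140.9]
eef_rot: [0.001, 0.995, -0.101, 0.001]
wrist_force: [-0.7, 0.6, -2.4]
opening: 0.144
gripper_force: 58.8
time: 7.35
tcp_pos: [535.0, 148.6, 140.5]
eef_rot: [-0.0, 0.845, 0.535, 0.0]
wrist_force: [0.8, 0.1, -2.7]
opening: 0.147
gripper_force: 58.8
t 7.35 tcp [535.  148.6 140.5] yaw -0.441 tz [-0.  0. -1.] F [ 0.8  0.1 -2.7] T [-0.04  0.02  0.01] open 12.5 gf 58.8 q [-0.67  0.21  0.37  1.83 -0.08  1.12 -0.72]
shift cm [0.1  0.1  1.05] turn z -0.004
```

View pics/c1.png

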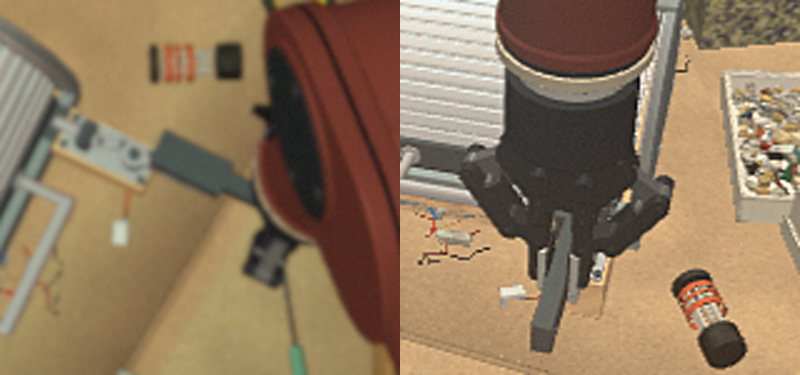

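The picture shows the bar held, with its channel just right of the clamp pivot in the top view: end corners near (349,212) and (342,226), back corners near (375,224) and (369,238). I'll compare these with the prediction.

```bash
python3 - <<'E'
from h import *
np.set_printoptions(precision=1,suppress=True)
im=cv2.imread("pics/top1.png").astype(int);b,r=im[...,0],im[...,2]
m=((r<b+15)&(r<105)).astype(np.uint8);m[:, :335]=0;m[:,378:]=0;m[:205]=0;m[240:]=0
n,l,st,_=cv2.connectedComponentsWithStats(m);k=1+np.argmax(st[1:,4]);ys,xs=np.nonzero(l==k);print(st[k])
t=sense()["tcp_pos"]
a=1.13
d=np.array([np.cos(a),np.sin(a)]);nn=np.array([-d[1],d[0]])
for x,w in((75,13),(75,-13),(25,13),(25,-13)):
    p=t[:2]+d*(24+x)+nn*w;print("pred px",x,w,proj("top",[*p,158]))
for z in(158,):
    P=np.array([onz("top",x,y,z)[:2] for x,y in zip(xs,ys)],np.float32)
    tt=(P-t[:2])@d;print("extent along",tt.min(),tt.max())
    for lo,hi in((50,60),(60,70),(70,80),(80,90)):
        q=P[(tt>lo)&(tt<hi)]; w=(q-t[:2])@nn;print(lo,len(q),w.min(),w.max(),w.mean())
    print(cv2.minAreaRect(P[tt>54]))
# stub line measured in initial top picture at z=74.5
im=cv2.imread("pics/top0.png");g=cv2.cvtColor(im,cv2.COLOR_BGR2HSV)
s=(g[...,1]<60)&(g[...,2]>105);s[:, :339]=0;s[:,368:]=0;s[:215]=0;s[242:]=0
ys,xs=np.nonzero(s);P=np.array([onz("top",x,y,74.5)[:2] for x,y in zip(xs,ys)],np.float32)
f=cv2.fitLine(P,cv2.DIST_L2,0,.01,.01).ravel();dd=f[2:]*0+f[:2]*np.sign(f[1]);u=(P-f[2:])@dd
print("stub ang",np.arctan2(dd[1],dd[0]),"end",f[2:]+dd*u.min(),"far",f[2:]+dd*u.max(),len(P), "perp of end from tcp", (f[2:]+dd*u.min()-t[:2])@nn,(f[2:]+dd*u.max()-t[:2])@nn)
im=cv2.imread("pics/top0.png")
h=((g[...,1]<60)&(g[...,2]>125)).astype(np.uint8);h[:, :278]=0;h[:,310:]=0;h[:236]=0;h[296:]=0
cv2.imwrite("pics/hm.png",cv2.resize(h*255,None,fx=2,fy=2))
ys,xs=np.nonzero(h);P=np.array([onz("top",x,y,65)[:2] for x,y in zip(xs,ys)],np.float32)
f=cv2.fitLine(P,cv2.DIST_HUBER,0,.01,.01).ravel();u=(P-f[2:])@f[:2];w=np.abs((P-f[2:])@np.array([-f[1],f[0]]))<7
f=cv2.fitLine(P[w],cv2.DIST_L2,0,.01,.01).ravel();print("handle",f,np.arctan2(f[1],f[0])+np.pi/2,u.min(),u.max())
E
```

```text
[340 213  38  27 514]
pred px 75 13 [339.3 223.6]
pred px 75 -13 [345.8 210.6]
pred px 25 13 [364.9 236. ]
pred px 25 -13 [371.3 223. ]
extent along 27.644218179728618 100.04073776133343
50 84 -9.65384404370473 15.91067434852194 2.922399160406409
60 82 -9.759173702699037 16.596203548478634 3.024630913686518
70 84 -9.919924413675393 15.77257114079429 3.159012817711437
80 85 -10.028906696949806 15.632372315157198 2.8204665035360863
((565.0181884765625, 219.62322998046875), (45.70882034301758, 26.417043685913086), 64.0542221069336)
stub ang 1.0977613 end [556.5 197.3] far [581.2 245.6] 140 perp of end from tcp 1.4921861272436274 -0.2558068567878138
handle [  0.9  -0.4 496.8 328.9] 1.1568927 -59.719883 59.023968
```

```bash

python3 -m creep '{"jaw":[1,1,1,1,1],"delta_pos":[[0,0.25,2],[0,0,2],[0,0,1.5],[0,0,0],[0,0,0]],"delta_rot":[[0,0,0],[0,0,0],[0,0,0],[0,0,0],[0,0,0]]}'
python3 -m creep '{"jaw":[1,1,1,1],"delta_pos":[[0,0,0.3],[0,0,0.3],[0,0,0.3],[0,0,0]],"delta_rot":[[0,0,0],[0,0,0],[0,0,0],[0,0,0]]}'
python3 - <<'E'
from h import *
go(536.3,149.1,63,-0.437)
for n in("top","side"):cv2.imwrite(f"pics/{n}2.png",capture(n)[:,:,::-1])
a=cv2.imread("pics/top2.png")[180:270,310:410];b=cv2.imread("pics/side2.png")[190:310,280:410]
c=np.hstack([cv2.resize(i,(400,375),interpolation=2) for i in(a,b)]);cv2.imwrite("pics/c2.png",c)
E
```

```text
time: 8.07
tcp_pos: [537.9, 147.4, 86.0]
eef_rot: [0.0, 0.844, 0.536, 0.0]
wrist_force: [-0.3, -0.7, -2.2]
opening: 0.146
gripper_force: 58.8
time: 8.57
tcp_pos: [537.3, 147.2, 76.0]
eef_rot: [-0.0, 0.844, 0.537, -0.0]
wrist_force: [0.1, -0.1, -1.8]
opening: 0.147
gripper_force: 58.8
t 8.57 tcp [537.3 147.2  76. ] yaw -0.438 tz [-0.001 -0.    -1.   ] F [ 0.1 -0.1 -1.8] T [-0.03  0.05 -0.02] open 12.5 gf 58.8 q [-0.65  0.29  0.36  1.88 -0.12  0.99 -0.68]
shift cm [ 0.13 -0.17  1.3 ] turn z -0.001
```

View pics/c2.png

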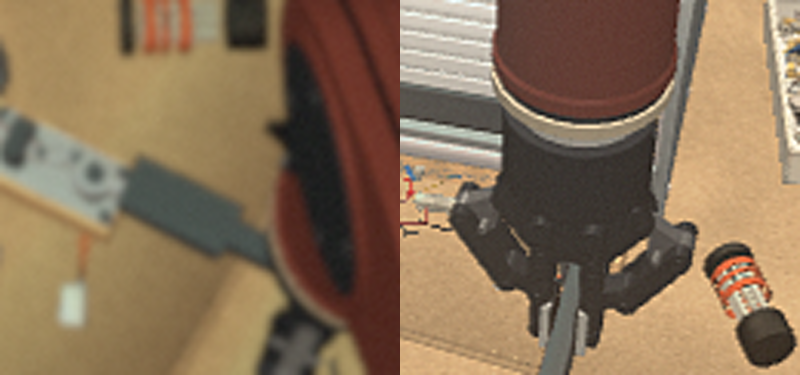

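The channel sits over the stub with no contact force, its end near the pivot at about (343,222) in the top view. Continuing down.

```bash

python3 -m creep '{"jaw":[1,1,1,1,1,1],"delta_pos":[[0,0,0.3],[0,0,0.3],[0,0,0.3],[0,0,0.2],[0,0,0],[0,0,0]],"delta_rot":[[0,0,0],[0,0,0],[0,0,0],[0,0,0],[0,0,0],[0,0,0]]}'
python3 - <<'E'
from h import *
go(536.3,149.1,63,-0.437)
P=np.array([558.3+.424*62,197.3+.906*62])
t=sense()["tcp_pos"][:2];print(P,np.linalg.norm(t-P),np.arctan2(*(P-t)[::-1]))
E
```

```text
time: 9.43
tcp_pos: [537.6, 147.3, 65.4]
eef_rot: [0.0, 0.844, 0.537, 0.0]
wrist_force: [-0.2, 0.3, -2.4]
opening: 0.149
gripper_force: 58.8
t 9.43 tcp [537.6 147.3  65.4] yaw -0.438 tz [ 0.  0. -1.] F [-0.2  0.3 -2.4] T [-0.06  0.04 -0.07] open 12.7 gf 58.8 q [-0.65  0.3   0.35  1.89 -0.13  0.97 -0.68]
shift cm [ 0.11 -0.19  0.24] turn z -0.001
[584.588 253.472] 116.12676685195676 1.1537911619541852
```

```bash

python3 -m creep '{"jaw":[1,1,1,1,1],"delta_pos":[[0.058,1.158,0],[0.058,1.158,0],[0.058,1.158,0],[0.058,1.158,0],[0,0,0]],"delta_rot":[[0,0,-0.1],[0,0,-0.1],[0,0,-0.1],[0,0,-0.1],[0,0,0]]}'
cat >>h.py <<'E'
def piv():
    P=np.array([584.6,253.5]);t=sense()["tcp_pos"][:2];print("r",np.linalg.norm(t-P),"ang",np.arctan2(*(P-t)[::-1]))
E
python3 -c "
from h import *
go(0,0,0);piv()"
```

```text
time: 10.05
tcp_pos: [582.8, 136.3, 65.3]
eef_rot: [0.0, 0.721, 0.693, 0.0]
wrist_force: [-0.2, -0.2, -2.0]
opening: 0.146
gripper_force: 59.1
t 10.05 tcp [582.8 136.3  65.3] yaw -0.039 tz [ 0. -0. -1.] F [-0.2 -0.2 -2. ] T [-0.03  0.04 -0.07] open 12.4 gf 59.1 q [-0.54  0.38  0.29  1.79 -0.13  0.99 -0.24]
shift cm [-15.88 -57.71   6.51] turn z None
r 117.19320982396891 ang 1.5553479289743843
```

```bash

python3 -m creep '{"jaw":[1,1,1,1],"delta_pos":[[0.1,1.734,0],[0.13,1.734,0],[0.13,1.734,0],[0,0,0]],"delta_rot":[[0,0,-0.15],[0,0,-0.15],[0,0,-0.15],[0,0,0]]}'
python3 - <<'E'
from h import *
go(0,0,0);piv()
for n in("top","side"):cv2.imwrite(f"pics/{n}3.png",capture(n)[:,:,::-1])
a=cv2.imread("pics/top3.png")[180:270,310:410];b=cv2.imread("pics/side3.png")[190:310,280:410]
c=np.hstack([cv2.resize(i,(400,375),interpolation=2) for i in(a,b)]);cv2.imwrite("pics/c3.png",c)
E
```

```text
time: 10.55
tcp_pos: [636.3, 148.6, 66.3]
eef_rot: [0.002, 0.547, 0.837, 0.003]
wrist_force: [8.5, 7.2, -4.6]
opening: 0.146
gripper_force: 59.2
t 10.55 tcp [636.3 148.6  66.3] yaw 0.413 tz [ 0.006  0.003 -1.   ] F [ 8.5  7.2 -4.6] T [ 1.45 -2.07 -0.21] open 12.4 gf 59.2 q [-0.46  0.47  0.21  1.65 -0.11  1.03  0.2 ]
shift cm [ 11.91 -64.29   6.18] turn z None
r 116.93307438923256 ang 2.0289033099542557
```

View pics/c3.png

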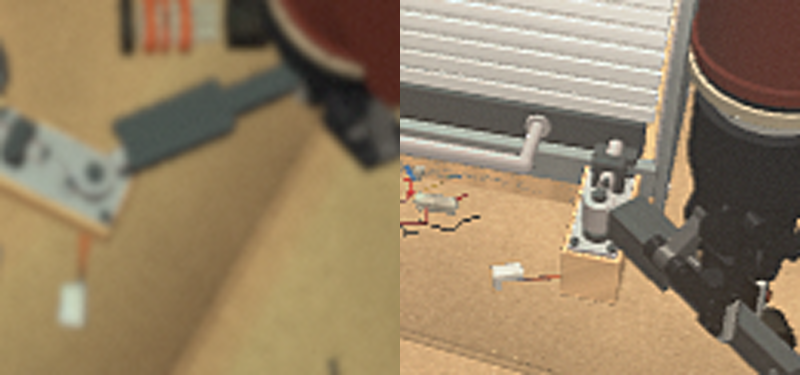

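The bar sits over the stub and has turned with it by about 0.85 rad; the spring now pulls it open. Following the arc.

```bash

python3 -m creep '{"jaw":[1,1,1,1,1,1,1],"delta_pos":[[0.13,1.734,0],[0.13,1.734,0],[0.13,1.734,0],[0.13,1.734,0],[0.1,1.3,0],[0,0,0],[0,0,0]],"delta_rot":[[0,0,-0.15],[0,0,-0.15],[0,0,-0.15],[0,0,-0.15],[0,0,-0.11],[0,0,0],[0,0,0]]}'
python3 -c "
from h import *
go(0,0,0);piv()"
```

```text
time: 11.52
tcp_pos: [690.8, 201.7, 65.2]
eef_rot: [-0.0, 0.224, 0.974, -0.0]
wrist_force: [0.2, 1.6, -2.7]
opening: 0.148
gripper_force: 59.5
t 11.53 tcp [690.8 201.7  65.2] yaw 1.118 tz [-0. -0. -1.] F [ 0.2  1.6 -2.7] T [ 0.35 -0.09 -0.11] open 12.7 gf 59.5 q [-0.39  0.59  0.06  1.45 -0.04  1.11  0.8 ]
shift cm [ 53.29 -48.36   6.54] turn z None
r 118.15330444025237 ang 2.6876886585271627
```

```bash

python3 -m creep '{"jaw":[1,1,1,1,1,1,1,1,1,1,1],"delta_pos":[[0,0,-0.8],[0,0,-1],[0,0,-1.5],[0,0,-2],[0,0,-2.5],[0,0,0],[4.82,-2.28,0],[4.82,-2.28,0],[4.82,-2.28,0],[4.82,-2.28,0],[0,0,0]],"delta_rot":[[0,0,0],[0,0,0],[0,0,0],[0,0,0],[0,0,0],[0,0,0],[0,0,0],[0,0,0],[0,0,0],[0,0,0],[0,0,0]]}'
python3 - <<'E'
from h import *
go(477.5,204,8)
for n in("top","side"):cv2.imwrite(f"pics/{n}4.png",capture(n)[:,:,::-1])
a=cv2.imread("pics/top4.png")[160:310,270:430];b=cv2.imread("pics/side4.png")[190:310,230:390]
c=np.hstack([cv2.resize(i,(400,375),interpolation=2) for i in(a,b)]);cv2.imwrite("pics/c4.png",c)
E
```

```text
time: 12.9
tcp_pos: [473.8, 203.6, 142.6]
eef_rot: [-0.001, 0.221, 0.975, -0.001]
wrist_force: [0.4, -0.6, -2.0]
opening: 0.149
gripper_force: 59.6
t 12.9 tcp [473.8 203.6 142.6] yaw 1.125 tz [-0.002 -0.001 -1.   ] F [ 0.4 -0.6 -2. ] T [-0.07 -0.1  -0.05] open 12.7 gf 59.6 q [-0.5   0.13  0.01  1.9  -0.    1.11  0.63]
shift cm [-0.35  0.22 13.46] turn z None
```

View pics/c4.png

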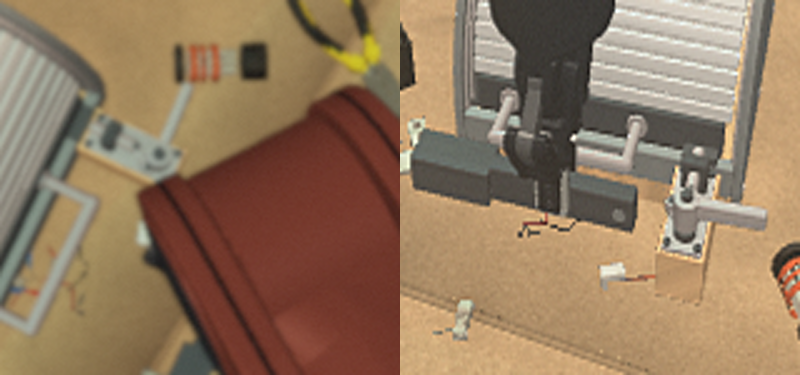

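The clamp lever now points to the cabinet's right: fully open, shutter still down, and the bar is held level. Laying the bar down.

```bash

python3 -m creep '{"jaw":[1,1,1,1,1,1,1,3,4,4,4],"delta_pos":[[0,0,3],[0,0,3],[0,0,3],[0,0,2.5],[0,0,1],[0,0,1],[0,0,0],[0,0,0],[0,0,0],[0,0,0],[0,0,0]],"delta_rot":[[0,0,0],[0,0,0],[0,0,0],[0,0,0],[0,0,0],[0,0,0],[0,0,0],[0,0,0],[0,0,0],[0,0,0],[0,0,0]]}'
python3 -c "
from h import *
go(477.5,204,150,1.14)"
```

```text
time: 14.38
tcp_pos: [478.0, 203.6, 8.6]
eef_rot: [0.0, 0.223, 0.975, 0.0]
wrist_force: [0.3, 0.5, -0.4]
opening: 0.47
gripper_force: 0.0
t 14.38 tcp [478.  203.6   8.6] yaw 1.122 tz [ 0.  0. -1.] F [ 0.3  0.5 -0.4] T [ 0.01  0.02 -0.03] open 40.1 gf 0.0 q [-0.49  0.31  0.01  2.   -0.    0.83  0.64]
shift cm [  0.05   0.02 -14.14] turn z -0.018
```

```bash

python3 -m creep '{"jaw":[4,4,4,3.2,3.2,3.2,3.2,3.2],"delta_pos":[[0,0,-2],[0,0,-4],[0,0,-4],[0,0,-4],[1.16,3.99,0],[1.16,3.99,0],[1.16,3.99,0],[0,0,0]],"delta_rot":[[0,0,0],[0,0,0],[0,0,0],[0,0,0],[0,0,0],[0,0,0],[0,0,-0.01],[0,0,0]]}'
python3 - <<'E'
from h import *
go(498.5,326.5,42,1.135)
for n in("top","side"):cv2.imwrite(f"pics/{n}5.png",capture(n)[:,:,::-1])
a=cv2.imread("pics/top5.png")[180:330,250:410];b=cv2.imread("pics/side5.png")[170:320,230:390]
c=np.hstack([cv2.resize(i,(400,375),interpolation=2) for i in(a,b)]);cv2.imwrite("pics/c5.png",c)
E
```

```text
time: 15.38
tcp_pos: [497.5, 330.2, 148.0]
eef_rot: [-0.0, 0.215, 0.977, 0.001]
wrist_force: [0.6, -0.5, -0.2]
opening: 0.375
gripper_force: 0.0
t 15.38 tcp [497.5 330.2 148. ] yaw 1.137 tz [-0.001  0.001 -1.   ] F [ 0.6 -0.5 -0.2] T [-0.08 -0.03  0.02] open 32.0 gf 0.0 q [-0.62  0.29 -0.05  1.7   0.01  1.15  0.47]
shift cm [-0.26 -0.3  10.6 ] turn z 0.002
```

View pics/c5.png

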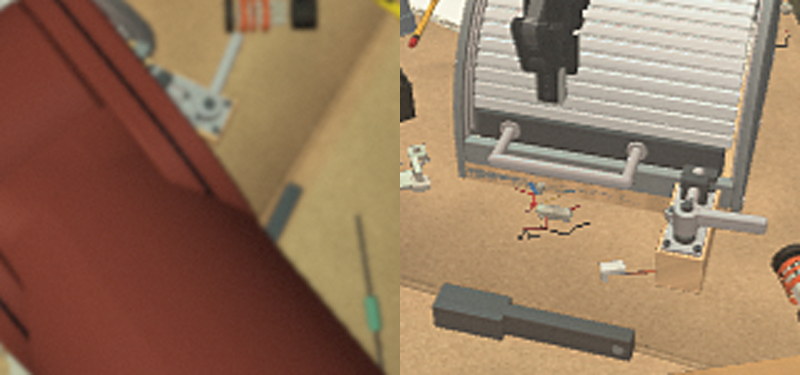

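The bar lies flat on the bench, the clamp is open, and the gripper is above the handle's middle (side about (450,300) for the bar, (455,235) for the handle in the crop's scale). Descending to grip.

```bash

python3 -m creep '{"jaw":[3.2,3.2,3.2,3.2,3.2],"delta_pos":[[0,-0.25,3],[0,0,3],[0,0,2.5],[0,0,2.0],[0,0,0]],"delta_rot":[[0,0,0],[0,0,0],[0,0,0],[0,0,0],[0,0,0]]}'
python3 -m creep '{"jaw":[0.8,0.8,0.8,0.8,0.8],"delta_pos":[[0,0,0],[0,0,0],[0,0,0],[0,0,0],[0,0,0]],"delta_rot":[[0,0,0],[0,0,0],[0,0,0],[0,0,0],[0,0,0]]}'
python3 -c "
from h import *
go(498.5,326.5,42,1.135)"
```

```text
time: 16.1
tcp_pos: [496.7, 322.1, 42.1]
eef_rot: [-0.001, 0.218, 0.976, -0.001]
wrist_force: [-0.9, -0.2, 0.7]
opening: 0.376
gripper_force: 0.0
time: 16.73
tcp_pos: [499.4, 326.7, 45.5]
eef_rot: [0.002, 0.217, 0.976, 0.003]
wrist_force: [5.8, 7.2, -4.7]
opening: 0.117
gripper_force: 58.3
t 16.73 tcp [499.4 326.7  45.5] yaw 1.133 tz [ 0.005  0.005 -1.   ] F [ 5.8  7.2 -4.7] T [ 1.55 -1.14  0.06] open 10.0 gf 58.3 q [-0.61  0.39 -0.05  1.8   0.02  0.95  0.46]
shift cm [ 0.07 -0.06  0.35] turn z -0.002
```

```bash

python3 -m creep '{"jaw":[0.8,0.8,0.8,0.8,0.8],"delta_pos":[[0,0.5,-0.2],[0,0.19,-1.57],[0,0.35,-1.54],[0,0.5,-1.5],[0,0,0]],"delta_rot":[[0,0,0],[0,0,0],[0,0,0],[0,0,0],[0,0,0]]}'
python3 -c "
from h import *
go(498.5,326.5,42,1.135)"
```

```text
time: 17.35
tcp_pos: [503.7, 336.5, 93.2]
eef_rot: [-0.0, 0.218, 0.976, -0.001]
wrist_force: [-2.2, -7.3, -2.1]
opening: 0.112
gripper_force: 58.8
t 17.35 tcp [503.7 336.5  93.2] yaw 1.131 tz [-0.001 -0.002 -1.   ] F [-2.2 -7.3 -2.1] T [-1.82  0.7   0.09] open 9.6 gf 58.8 q [-0.62  0.35 -0.05  1.73  0.02  1.06  0.45]
shift cm [ 0.05 -1.12  5.12] turn z -0.004
```

```bash

python3 -m creep '{"jaw":[0.8,0.8,0.8,0.8,0.8,0.8],"delta_pos":[[0,0.4,-1.44],[0,0.75,-1.37],[0,0.9,-1.28],[0,1.04,-1.19],[0,0,0],[0,0,0]],"delta_rot":[[0,0,0],[0,0,0],[0,0,0],[0,0,0],[0,0,0],[0,0,0]]}'
cat >>h.py <<'E'
def th():
    s=sense();t=s["tcp_pos"];f=s["wrist_force"];h=t[2]-45.5+11;b=157.6-(t[:2]-[499.4,326.7])@[.424,.906]
    a=np.arctan2(h,b);fr=f[:2]@[.424,.906]
    print("theta",a-.07,"rad",np.hypot(h,b),"Ftan",-f[2]*np.cos(a)-fr*np.sin(a),"Frad_out",fr*-np.cos(a)+f[2]*np.sin(a),"fr",fr,"fz",f[2])
    c0=a
    for d in(.03,.05,.1,.15):print(d,"dy",15.8*(np.cos(c0)-np.cos(c0+d)),"dz",-15.8*(np.sin(c0+d)-np.sin(c0)))
E
python3 -c "
from h import *
th()"
```

```text
time: 18.1
tcp_pos: [517.3, 366.0, 146.1]
eef_rot: [0.0, 0.218, 0.976, -0.0]
wrist_force: [-3.3, -7.2, 5.2]
opening: 0.115
gripper_force: 58.9
theta 0.7028558865876211 rad 159.85112576625903 Ftan 1.839705191094724 Frad_out 9.331744720685398 fr -7.965229799697653 fz 5.198181312746715
0.03 dy 0.33597875331878957 dz -0.3343313134061242
0.05 dy 0.5654709861653442 dz -0.5515546698256167
0.1 dy 1.157801525049027 dz -1.0741582698007968
0.15 dy 1.7755110987836227 dz -1.5665045630922945
```

```bash

python3 -m creep '{"jaw":[0.8,0.8,0.8,0.8],"delta_pos":[[0,0.35,-0.5],[0,0.35,-0.55],[0,0,0],[0,0,0]],"delta_rot":[[0,0,0],[0,0,0],[0,0,0],[0,0,0]]}'
python3 -c "
from h import *
th()"
python3 -m creep '{"jaw":[0.8,0.8,0.8],"delta_pos":[[0,0.35,-0.32],[0,0,0],[0,0,0]],"delta_rot":[[0,0,0],[0,0,0],[0,0,0]]}'
python3 -c "
from h import *
th()"
python3 -m creep '{"jaw":[0.8,0.8,0.8],"delta_pos":[[0,0.35,-0.3],[0,0,0],[0,0,0]],"delta_rot":[[0,0,0],[0,0,0],[0,0,0]]}'
python3 -c "
from h import *
th()"
```

```text
time: 18.6
tcp_pos: [520.7, 373.5, 154.6]
eef_rot: [0.0, 0.217, 0.976, 0.001]
wrist_force: [7.0, 1.3, -11.2]
opening: 0.11
gripper_force: 59.0
theta 0.7768362985540072 rad 160.27534126185068 Ftan 4.362744711964595 Frad_out -11.13563356027299 fr 4.10724225687602 fz -11.232383418214724
0.03 dy 0.35977116225173394 dz -0.30858363634118585
0.05 dy 0.6046912827226912 dz -0.5082503739304461
0.1 dy 1.2340287902710996 dz -0.9856435992636171
0.15 dy 1.8864395066289956 dz -1.4309864415577669
time: 18.98
tcp_pos: [522.3, 377.1, 158.4]
eef_rot: [0.001, 0.217, 0.976, 0.001]
wrist_force: [6.9, 1.7, -8.9]
opening: 0.113
gripper_force: 58.7
theta 0.8110623565645647 rad 160.64268913927293 Ftan 2.182694991358606 Frad_out -9.705042804510189 fr 4.491864787895675 fz -8.875537391614092
0.03 dy 0.3701200002478552 dz -0.29609176824430977
0.05 dy 0.6217291533938162 dz -0.48726055639817956
0.1 dy 1.2670341850681779 dz -0.9428386573830717
0.15 dy 1.9343021685122705 dz -1.3655955949627052
time: 19.35
tcp_pos: [523.4, 379.5, 160.7]
eef_rot: [0.0, 0.217, 0.976, 0.0]
wrist_force: [5.6, 0.1, -9.9]
opening: 0.112
gripper_force: 59.1
theta 0.8328444003552611 rad 160.73079847135017 Ftan 4.215535801348728 Frad_out -9.297812384380856 fr 2.4492903120162217 fz -9.910652561514926
0.03 dy 0.37648117450013474 dz -0.28796019699346
0.05 dy 0.6321943587353753 dz -0.4736035079942093
0.1 dy 1.2872689490357898 dz -0.9150185860601929
0.15 dy 1.9635864255817412 dz -1.32314192638731
```

```bash

python3 -m creep '{"jaw":[0.8,0.8,0.8],"delta_pos":[[0,0.47,-0.17],[0,0,0],[0,0,0]],"delta_rot":[[0,0,0],[0,0,0],[0,0,0]]}' >/dev/null
python3 -c "
from h import *
th()" | head -1
python3 -m creep '{"jaw":[0.8,0.8,0.8],"delta_pos":[[0,0.38,-0.28],[0,0,0],[0,0,0]],"delta_rot":[[0,0,0],[0,0,0],[0,0,0]]}' >/dev/null
python3 -c "
from h import *
th()" | head -1
python3 -m creep '{"jaw":[0.8,0.8,0.8],"delta_pos":[[0,0.39,-0.27],[0,0,0],[0,0,0]],"delta_rot":[[0,0,0],[0,0,0],[0,0,0]]}' >/dev/null
python3 -c "
from h import *
th()"
```

```text
theta 0.8526972888521267 rad 160.72104051002876 Ftan 8.183875110188719 Frad_out 3.6714290718929448 fr -8.740792522043607 fz -2.0133924941982038
theta 0.8849910367253053 rad 160.8138235276372 Ftan 6.394145709000576 Frad_out 3.3613519944374 fr -7.161166840923492 fz -0.9494609285782225
theta 0.9247482017615241 rad 161.17368700951857 Ftan 3.4930631087568735 Frad_out 5.617616109785095 fr -5.9893535293715265 fz 2.8083349050425026
0.03 dy 0.40131975290405075 dz -0.25219358781408846
0.05 dy 0.6729910993759765 dz -0.41358550526096166
0.1 dy 1.3658117950965647 dz -0.79301860026256
0.15 dy 2.0767303962365076 dz -1.1373508998722264
```

```bash

python3 -m creep '{"jaw":[0.8,0.8,0.8],"delta_pos":[[0,0.3,-0.24],[0,0,0],[0,0,0]],"delta_rot":[[0,0,0],[0,0,0],[0,0,0]]}' >/dev/null
python3 -c "
from h import *
th()" | head -1
python3 -m creep '{"jaw":[0.8,0.8,0.8],"delta_pos":[[0,0.27,-0.17],[0,0,0],[0,0,0]],"delta_rot":[[0,0,0],[0,0,0],[0,0,0]]}' >/dev/null
python3 -c "
from h import *
th()"
```

```text
theta 0.9482085370987448 rad 161.25656850640712 Ftan 1.6010089606246694 Frad_out 5.639981546199161 fr -4.323108408992568 fz 3.9602216121784535
theta 0.9627718764040123 rad 161.24973141116388 Ftan 3.457492232680445 Frad_out 6.097039686027518 fr -6.093397423355305 fz 3.4639072321710764
0.03 dy 0.4106166902294603 dz -0.2367553241439712
0.05 dy 0.6882269042909177 dz -0.3877031315470546
0.1 dy 1.3949707846006567 dz -0.7405247261894276
0.15 dy 2.1184651492935367 dz -1.0575829136864476
```

```bash

for i in 1 ; do python3 -m creep '{"jaw":[0.8,0.8,0.8],"delta_pos":[[0,-0.45,0.22],[0,0,0],[0,0,0]],"delta_rot":[[0,0,0],[0,0,0],[0,0,0]]}' >/dev/null; done
python3 -c "
from h import *
th()" | head -1
python3 -m creep '{"jaw":[0.8,0.8,0.8],"delta_pos":[[0,-0.4,0.25],[0,0,0],[0,0,0]],"delta_rot":[[0,0,0],[0,0,0],[0,0,0]]}' >/dev/null
python3 -c "
from h import *
th()"
```

```text
theta 0.9353997100914488 rad 161.20819452903245 Ftan -2.891067227091651 Frad_out 5.322292119552889 fr -0.4102737056869813 fz 6.042908124722738
theta 0.9007829704227002 rad 161.12457936673775 Ftan 0.1317220649908828 Frad_out 5.197497378646299 fr -3.0434989877447887 fz 4.215263172690058
0.03 dy 0.3951612138103465 dz -0.26173796993452336
0.05 dy 0.6628871247844328 dz -0.42959358677275417
0.1 dy 1.34641654386627 dz -0.8255197456090965
0.15 dy 2.0488797896730424 dz -1.1867888673062907
```

```bash

python3 -m creep '{"jaw":[0.8,0.8,0.8,0.8],"delta_pos":[[0,0.4,-0.25],[0,0.45,-0.22],[0,0,0],[0,0,0]],"delta_rot":[[0,0,0],[0,0,0],[0,0,0],[0,0,0]]}' >/dev/null
python3 -c "
from h import *
th()" | head -1
for i in 1; do python3 -m creep '{"jaw":[0.8,0.8,0.8,0.8],"delta_pos":[[0,0.2,-0.12],[0,0,0],[0,0,0],[0,0,0]],"delta_rot":[[0,0,0],[0,0,0],[0,0,0],[0,0,0]]}' >/dev/null; done
python3 -c "
from h import *
th()" | head -1
python3 -m creep '{"jaw":[0.8,0.8,0.8,0.8],"delta_pos":[[0,0.2,-0.12],[0,0,0],[0,0,0],[0,0,0]],"delta_rot":[[0,0,0],[0,0,0],[0,0,0],[0,0,0]]}' >/dev/null
python3 -c "
from h import *
th()" | head -1
```

```text
theta 0.955773520329362 rad 161.22965212607969 Ftan 2.6559804132260183 Frad_out 11.858636132810503 fr -8.419132702720486 fz 8.763543085979638
theta 0.9661873844174169 rad 161.24555265424206 Ftan 4.071855579808602 Frad_out 11.852291946757418 fr -9.542498285336315 fz 8.123888153362447
theta 0.9860316933360809 rad 161.59018524349602 Ftan 3.341884505649219 Frad_out 12.986728377435393 fr -9.302561046508186 fz 9.658450391981756
```

```bash

python3 -m creep '{"jaw":[0.8,0.8,0.8],"delta_pos":[[0,0.2,-0.3],[0,0,0],[0,0,0]],"delta_rot":[[0,0,0],[0,0,0],[0,0,0]]}' >/dev/null
python3 -c "
from h import *
th()" | head -1
python3 -m creep '{"jaw":[0.8,0.8,0.8],"delta_pos":[[0,0.28,-0.15],[0,0,0],[0,0,0]],"delta_rot":[[0,0,0],[0,0,0],[0,0,0]]}' >/dev/null
python3 -c "
from h import *
th()" | head -1
python3 -m creep '{"jaw":[0.8,0.8,0.8],"delta_pos":[[0,0.28,-0.15],[0,0,0],[0,0,0]],"delta_rot":[[0,0,0],[0,0,0],[0,0,0]]}' >/dev/null
python3 -c "
from h import *
th()"
```

```text
theta 1.000744295544963 rad 161.73516553322773 Ftan 5.5245550688983105 Frad_out 2.985433435531707 fr -6.279544724349322 fz -0.02897519934815529
theta 1.01334778577542 rad 161.79798918055153 Ftan 8.308990296491283 Frad_out 4.5920115734852835 fr -9.492023377769875 fz 0.16547578094464876
theta 1.0259985215946636 rad 161.82772605186378 Ftan 11.875209083675795 Frad_out 4.996149829132851 fr -12.845667906367975 fz -0.9853526959764874
0.03 dy 0.42475549453092987 dz -0.2103376325608384
0.05 dy 0.7113485708418211 dz -0.34344315506725726
0.1 dy 1.4389731447836398 dz -0.6509044849889905
0.15 dy 2.1810550393301504 dz -0.9216154965631588
```

```bash

python3 -m creep '{"jaw":[0.8,0.8,0.8,0.8],"delta_pos":[[0,-0.4,0.15],[0,-0.4,0.2],[0,0,0],[0,0,0]],"delta_rot":[[0,0,0],[0,0,0],[0,0,0],[0,0,0]]}' >/dev/null
python3 -c "
from h import *
th()" | head -1
python3 -m creep '{"jaw":[1.6,2.0,2.6,3.0,3.0],"delta_pos":[[0,0,0],[0,0,0],[0,0,0],[0,0,0],[0,0,0]],"delta_rot":[[0,0,0],[0,0,0],[0,0,0],[0,0,0],[0,0,0]]}'
python3 - <<'E'
from h import *
go(0,0,0)
for n in("top","side"):cv2.imwrite(f"pics/{n}6.png",capture(n)[:,:,::-1])
a=cv2.imread("pics/top6.png")[160:310,250:410];b=cv2.imread("pics/side6.png")[130:280,230:390]
c=np.hstack([cv2.resize(i,(400,375),interpolation=2) for i in(a,b)]);cv2.imwrite("pics/c6.png",c)
E
```

```text
theta 0.9934932216063892 rad 161.8799739451854 Ftan 3.971834917292307 Frad_out -12.08265643923131 fr 2.3984039227305383 fz -12.490545138709958
time: 25.72
tcp_pos: [532.2, 398.7, 177.4]
eef_rot: [0.0, 0.218, 0.976, 0.0]
wrist_force: [-0.6, -0.4, 0.3]
opening: 0.35
gripper_force: 0.0
t 25.73 tcp [532.2 398.7 177.4] yaw 1.132 tz [ 0.  0. -1.] F [-0.6 -0.4  0.3] T [ 0.04 -0.    0.02] open 29.9 gf 0.0 q [-0.67  0.4  -0.05  1.49  0.02  1.26  0.41]
shift cm [ 31.24 -58.71  17.71] turn z None
```

View pics/c6.png

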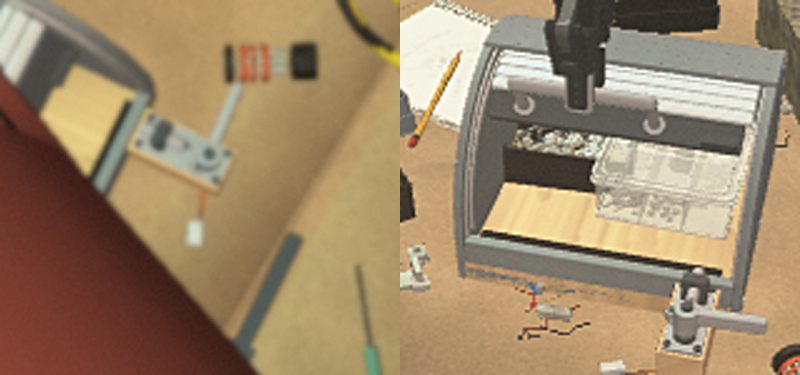

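After release the shutter stays up, its handle in the gap between the fingers (crop at about (580,90)), with no wrist force. Withdrawing upward and checking.

```bash

python3 -m creep '{"jaw":[3,3,3,3,3,3,3],"delta_pos":[[0,0,-1],[0,0,-2],[0,0,-3],[0,0,-3],[0,0,-3],[0,0,0],[0,0,0]],"delta_rot":[[0,0,0],[0,0,0],[0,0,0],[0,0,0],[0,0,0],[0,0,0],[0,0,0]]}'
python3 - <<'E'
from h import *
cv2.imwrite("pics/side7.png",capture("side")[:,:,::-1])
E
```

```text
time: 26.7
tcp_pos: [532.1, 398.5, 297.6]
eef_rot: [0.0, 0.218, 0.976, 0.0]
wrist_force: [-0.1, 0.1, -0.3]
opening: 0.351
gripper_force: 0.0
```

View pics/side7.png

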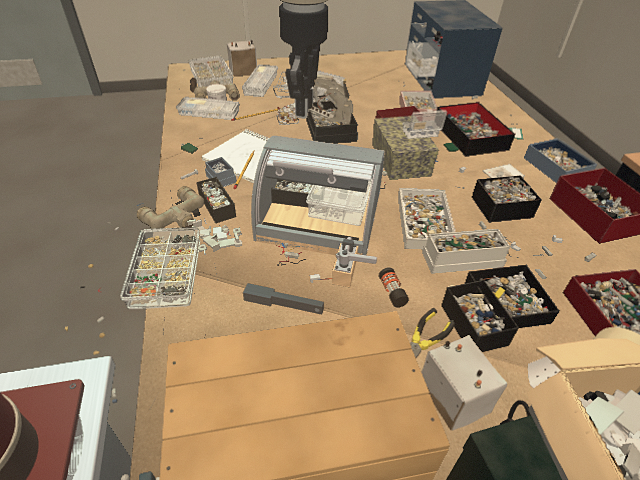

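The shutter stands open by itself with its handle at (305,175). The clamp is open at (360,255), the bar lies on the bench at (283,298), the bystanders are in place, and the gripper is clear. Handing in.

```bash
python3 -c "
from station import *
print(job_done())"
```

```text
the job is handed in; nothing more can be done
None
```

I handed the job in at about 27 s, with no verdict returned: the clamp was thrown open with the bar, the bar is back on the bench, and the last picture shows the shutter standing open by itself with the arm clear and the pliers and bit tube in place (the thin screwdriver was not in that view).

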